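# Transfer a row of bench tools to the other rack in reverse order

### The job

Move the four tools, three needle files and a scraper, from the coloured rests to the empty wooden rack, one to a slot, in reverse order: the tool that lies leftmost in the coloured rests goes to the rightmost slot of the wooden rack, and so on, as a mirror image. Each shall lie down in its slot on both bars just as it lies now, with the handle towards the robot and about centred front to back.

Things in the scene. Friction and masses are not known exactly. Their poses are not given: they have to be found in the camera images.
- red_file_grip (a point): needle file, 155 mm long, with a round red handle, lying level in the red rest at the start, handle towards the robot. This point: on the axis of the handle (9 mm thick) at the balance point, where to grip it; 49.5 mm over the bench when lying in either rack. The handle runs 48 mm back and 16 mm forward of it, then comes the thin blade. y axis: along the tool, handle to tip.
- blue_file_grip (a point): needle file, 155 mm long, with a round blue handle, lying level in the blue rest at the start, handle towards the robot. This point: on the axis of the handle (9 mm thick) at the balance point, where to grip it; 49.5 mm over the bench when lying in either rack. The handle runs 48 mm back and 16 mm forward of it, then comes the thin blade. y axis: along the tool, handle to tip.
- yellow_file_grip (a point): needle file, 155 mm long, with a round yellow handle, lying level in the yellow rest at the start, handle towards the robot. This point: on the axis of the handle (9 mm thick) at the balance point, where to grip it; 49.5 mm over the bench when lying in either rack. The handle runs 48 mm back and 16 mm forward of it, then comes the thin blade. y axis: along the tool, handle to tip.
- green_scraper_grip (a point): scraper, 200 mm long, with a round grey-green handle, lying level in the green rest at the start, handle towards the robot. This point: on the axis of the handle (12.2 mm thick) at the balance point, where to grip it; 51.1 mm over the bench when lying in either rack. The handle runs 70 mm back and 25 mm forward of it, then comes the thin blade. y axis: along the tool, handle to tip.
- red_rest: rest with red bars on a white floor plate, 140 x 51 x 45 mm, fixed on the dark board, holding the red-handled tool at the start. Origin: centre of its underside, 8 mm over the bench; x along the tool, away from the robot, y left. Its front and rear bars (14 mm thick, at x = -60 and +60 mm) carry the tool; between them it hangs free, 31 mm over the floor plate, with room for fingers.
- blue_rest: rest with blue bars on a white floor plate, 140 x 51 x 45 mm, fixed on the dark board, holding the blue-handled tool at the start. Origin: centre of its underside, 8 mm over the bench; x along the tool, away from the robot, y left. Its front and rear bars (14 mm thick, at x = -60 and +60 mm) carry the tool; between them it hangs free, 31 mm over the floor plate, with room for fingers.
- yellow_rest: rest with yellow bars on a white floor plate, 140 x 51 x 45 mm, fixed on the dark board, holding the yellow-handled tool at the start. Origin: centre of its underside, 8 mm over the bench; x along the tool, away from the robot, y left. Its front and rear bars (14 mm thick, at x = -60 and +60 mm) carry the tool; between them it hangs free, 31 mm over the floor plate, with room for fingers.
- green_rest: rest with green bars on a white floor plate, 140 x 51 x 45 mm, fixed on the dark board, holding the green-handled tool at the start. Origin: centre of its underside, 8 mm over the bench; x along the tool, away from the robot, y left. Its front and rear bars (14 mm thick, at x = -60 and +60 mm) carry the tool; between them it hangs free, 31 mm over the floor plate, with room for fingers.
- board: dark wooden board, 158 x 230 x 8 mm, fixed, on the left or right of the bench, turned up to 0.2 rad. The four rests stand on it in a row along y, in any order, at y = +82.5, +27.5, -27.5 and -82.5 mm. Origin: centre of its underside, x away from the robot, y left.
- rack: empty plain wooden rack, 150 x 226 mm, 63 mm high, fixed, turned up to 0.2 rad. Origin: centre of underside, x away from the robot along the slots, y left. Slots at y = +82.5, +27.5, -27.5, -82.5 mm, 19 to 23 mm wide between round ridges; floors at z 45 mm on the bars (14 mm thick, x = -60, +60 mm), base board 10 mm. A tool belongs with its grip point at x = -30 mm. Open fingers little beside neighbours.

How it is judged:
By the outcome, as a careful person would: the job done as asked, in the order asked, and still so for the second after the job is handed in, with the robot touching nothing.
It also fails if it takes over 88 s, if anything falls off the work surface, if the arm or the gripper's body presses on something with over 40 N, if the wrist force passes 120 N, or if a joint passes its speed limit or range.

### The arm

A 6-joint arm with a two-finger parallel gripper is mounted at the origin on a cart in front of the work surface, level with it; the furniture and walls round the work are solid. World frame = base frame: x ahead of the robot, y to its left, z up, the work surface at z = 0. Lengths are in m, angles in rad, forces in N, time in s.
With the tool pointing down it reaches from about 0.25 to 0.725 m from the base axis. Payload 4 kg.
Tool frame: the origin (TCP) lies on the centre line of the jaws, within the pads' length; the fingertips stand ahead of it and the grasp point (between the pads) lies 11 mm behind it (bot.tip_extent is the z of the fingertips in the tool frame, in m); z points along the fingers, y is the direction in which the jaws open and shut (so a half turn about z gives the same grasp; the last joint's range is limited). The gripper opens to 85 mm and grips with 20 to 120 N. Pads are 22 mm wide; open, the fingers measure 114 mm over their backs; the gripper's body (76 mm by 85 mm) begins 54 mm behind the grasp point. The pads swing forward as they close: fully open they stand 13 mm farther back than shut.
Start: joints at [-1.232, 0.241, 0.005, 1.335, 0, 1.571], TCP at [0.166, -0.472, 0.239] pointing down, gripper open.
Joint ranges: [-2.72, 2.72], [-1.05, 1.87], [-1.09, 1.28], [-1.99, 2.15], [-1.42, 1.44], [-3.14, 3.14]. Speed limits (rad/s): [2.79, 2.79, 3.14, 3.14, 3.14, 3.14].

### API

Orientations are given as a unit quaternion [x, y, z, w].
In Python, from workcell import bot gives the robot as it stands.
- The arm moves only by the shell command python3 -m jog 'ROWS'. ROWS is JSON, a list that holds one entry, the list of rows, each a list of 7 numbers: the shift along the world's x, y, z in m, then the turn, a rotation vector about the world's x, y, z in degrees, then the closure in counts, from 0 (fully open) to 255 (shut). In form: [[[tx, ty, tz, ax, ay, az, fingers], ...]]. A call has 1 to 10 rows; each row is the pose to reach, as a shift and turn from the pose commanded when the call began; what a row does not reach only later rows make up. A row lasts 1/12 s, in which the tool goes at most 41.7 mm and 7.16 degrees, less where a joint would pass 70% of its speed; a pose out of reach is approached as far as the arm can. A call with a gripper value outside its range is refused whole. The fingers move at their own pace and stop on an object; the grip force is fixed at half the most. Time passes only in rows, so rows that repeat a pose let the fingers close. It gives the time, the measured TCP pose, the force and the opening at its end, in the units of the state.
- bot.get_obs(): the state, without advancing time (a new reading comes with each control period).
- bot.camera(name): name is "scene" or "top"; returns the picture (384x512x3 uint8, blue, green, red); there is no depth.
- bot.camera_model(name): a dict with "K" (3x3 intrinsics, pixels), "T" (4x4, takes a point from camera to world coordinates). Camera axes: x right, y down, z forward; pixel columns grow to the right and rows downward; lengths in m; the calibration is good to about 2 mm. A picture is of the moment at which its call begins. camera_model takes no time and is no camera call.
- bot.job_done(): hands the job in, once; it reports no verdict.
The state is a dict: "clock": time; "joint_pos": joint angles; "joint_vel": joint speeds; "tau": joint torques, N m; "eef_pos": TCP position; "tool_rot": TCP orientation; "ft_force": force on the tool from outside, world axes, zero at the start; "ft_torque": the same for the moment, N m; "grip_width": finger opening in m.
Only numpy, scipy, OpenCV 4.12 (cv2) and the standard library are available. Lean on these libraries where they do the work, as an engineer would, in place of code of your own. Each camera call takes 0.05 s, during which the arm holds its last target. There are 200 camera calls.

## Working session

There is one attempt and no reset: what is moved stays moved. The work goes in short steps, Python scripts to look and compute and a shell command to move; the robot and the scene stay as the last step left them, time stands still between calls to the robot, and variables do not carry over. Pictures are saved under pics/ and viewed, about 12 in all and at most 16, crops included, and the job is handed in when it is done.

```bash
mkdir -p pics; ls; python3 - <<'E'
from workcell import bot
import cv2,numpy as np
np.set_printoptions(precision=4,suppress=True)
o=bot.get_obs();print(o,bot.tip_extent)
for n in("scene","top"):
    im=bot.camera(n);cv2.imwrite(f"pics/{n}0.png",im);m=bot.camera_model(n);print(n,m["K"],m["T"])
E
```

```text
pics
{'clock': 0.0, 'joint_pos': array([-1.232 ,  0.2414,  0.0038,  1.3352, -0.    ,  1.5708]), 'joint_vel': array([-0.0007, -0.001 , -0.0002, -0.0014,  0.0009,  0.0008]), 'tau': array([  0.0004, -37.2319,  25.2408,   0.0171,   0.0001,   0.    ]), 'eef_pos': array([ 0.166 , -0.471 ,  0.2384]), 'tool_rot': array([ 0.9857,  0.1686, -0.0002, -0.001 ]), 'ft_force': array([-0.1268, -0.2831,  0.4937]), 'ft_torque': array([-0.0196, -0.0102,  0.0456]), 'grip_width': 0.08555630338881433} 0.008
scene [[480.0746   0.     263.483 ]
 [  0.     480.0746 192.0856]
 [  0.       0.       1.    ]] [[ 0.981   0.0903 -0.1715  0.7359]
 [ 0.193  -0.3732  0.9074 -1.1326]
 [ 0.0179 -0.9233 -0.3836  0.5592]
 [ 0.      0.      0.      1.    ]]
top [[462.3237   0.     245.4107]
 [  0.     462.3237 184.098 ]
 [  0.       0.       1.    ]] [[-0.0086 -0.973   0.2308  0.3171]
 [-1.      0.0083 -0.0022  0.0118]
 [ 0.0002 -0.2308 -0.973   1.0694]
 [ 0.      0.      0.      1.    ]]
```

View pics/top0.png

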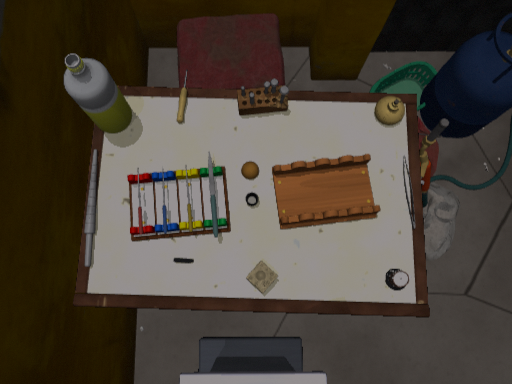

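View pics/scene0.png

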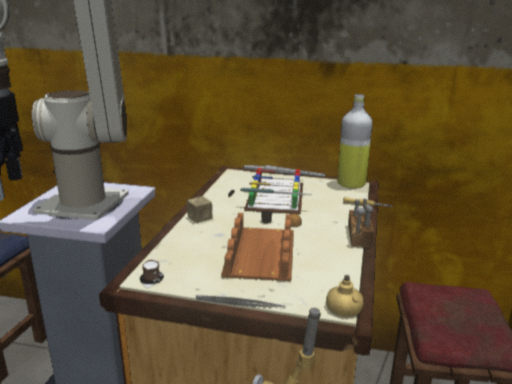

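```bash
python3 - <<'E'
import cv2
im=cv2.imread("pics/top0.png")
cv2.imwrite("pics/c1.png",cv2.resize(im[155:245,120:240],None,fx=6,fy=6,interpolation=cv2.INTER_CUBIC))
cv2.imwrite("pics/c2.png",cv2.resize(im[145:235,265:385],None,fx=6,fy=6,interpolation=cv2.INTER_CUBIC))
E
```

```text
(no output)
```

View pics/c1.png

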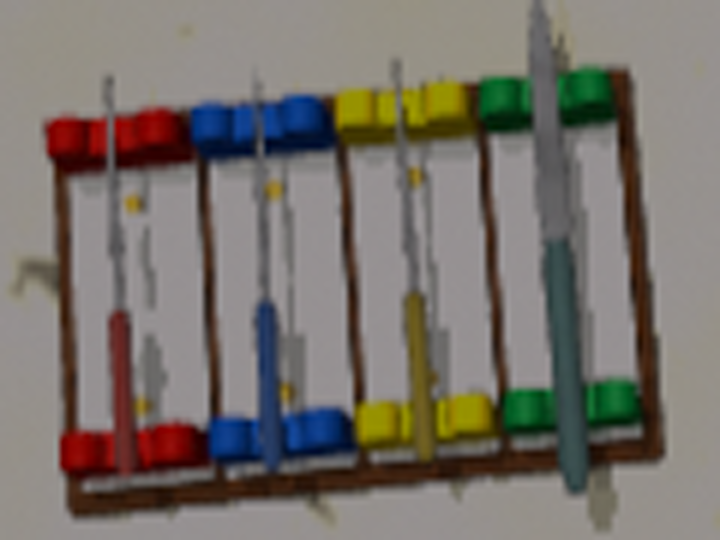

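View pics/c2.png

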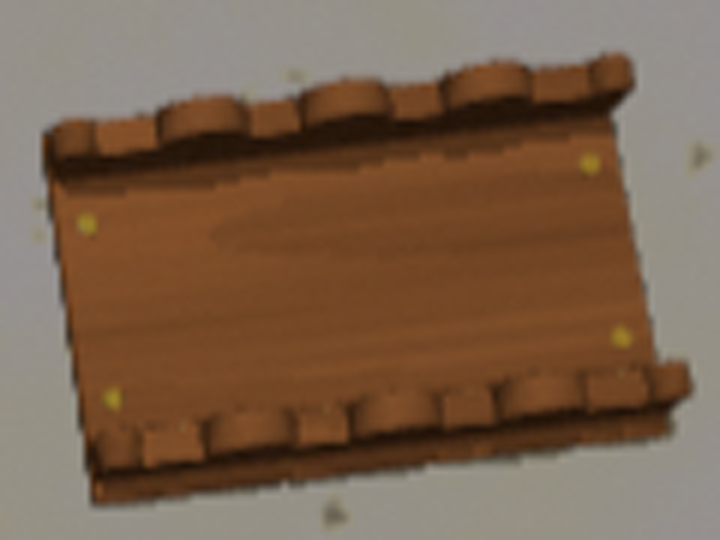

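```bash
cat >h.py <<'E'
import numpy as np,cv2
from workcell import bot
np.set_printoptions(precision=4,suppress=True)
def cast(uv,z,cam="top"):
    m=bot.camera_model(cam);uv=np.atleast_2d(uv).astype(float)
    d=np.c_[uv,np.ones(len(uv))]@np.linalg.inv(m["K"]).T@m["T"][:3,:3].T
    o=m["T"][:3,3];return o+d*((z-o[2])/d[:,2])[:,None]
def rigid(a,b):  # b=R a+t in 2D
    ca,cb=a.mean(0),b.mean(0);H=(a-ca).T@(b-cb)
    th=np.arctan2(H[0,1]-H[1,0],H[0,0]+H[1,1]);R=np.array([[np.cos(th),-np.sin(th)],[np.sin(th),np.cos(th)]])
    return R,cb-R@ca,th
E
python3 - <<'E'
from h import *
Y=[.0825,.0275,-.0275,-.0825]
def fit(name,px,off,z,xs):
    P=cast((np.array(px)+.5)/6+off,z)[:,:2];L=np.array([[x,y] for x in xs for y in Y])
    R,t,th=rigid(L,P);print(name,t,np.degrees(th),"\n resid mm",(1000*(P-(L@R.T+t))).round(1).tolist());return R,t,th
R,t,th=fit("rack",[(125,135),(272,118),(415,102),(560,84),(172,447),(322,427),(470,407),(617,390)],(265,145),.045,(.06,-.06))
for y in Y: print(" slot",y,R@[-.03,y]+t)
# rest bar centres (groove), z~.047
Rb,tb,thb=fit("rests",[(120,137),(262,125),(405,112),(547,100),(132,449),(280,438),(425,421),(571,406)],(120,155),.048,(.06,-.06))
T=dict(red=((118,310),(127,474),.0495,48,16),blue=((265,302),(272,470),.0495,48,16),yellow=((414,293),(426,460),.0495,48,16),green=((556,240),(574,490),.0511,70,25))
for n,(f,b,z,lb,lf) in T.items():
    F,B=cast((np.array([f,b])+.5)/6+[120,155],z)[:,:2];d=F-B
    g=(B*lf+F*lb)/(lb+lf)
    print(n,"len",np.hypot(*d)*1000,"yaw",np.degrees(np.arctan2(d[1],d[0])),"grip",g,"in rest frame",Rb.T@(g-tb))
E
```

```text
rack [ 0.5477 -0.1748] 6.637320020455803 
 resid mm [[0.4, 2.1], [0.4, 0.2], [-0.1, -0.3], [0.3, -1.8], [-1.0, 1.9], [-0.3, 0.3], [0.4, -0.8], [0.0, -1.6]]
 slot 0.0825 [ 0.5084 -0.0964]
 slot 0.0275 [ 0.5147 -0.151 ]
 slot -0.0275 [ 0.5211 -0.2056]
 slot -0.0825 [ 0.5274 -0.2602]
rests [0.5231 0.1634] 4.884415773347731 
 resid mm [[-0.0, -1.4], [-0.4, -0.4], [-0.5, 0.2], [-0.9, 1.0], [0.6, -0.9], [-0.5, -0.6], [0.7, 0.6], [1.1, 1.4]]
red len 61.727557693489466 yaw 5.599481860340167 grip [0.4935 0.2452] in rest frame [-0.0225  0.0841]
blue len 63.14884053937339 yaw 4.164982556626215 grip [0.4956 0.1908] in rest frame [-0.025   0.0297]
yellow len 62.97095233968983 yaw 5.145136545120427 grip [0.4986 0.1349] in rest frame [-0.0268 -0.0263]
green len 94.20525098487934 yaw 4.464080464424347 grip [0.5091 0.0813] in rest frame [-0.0209 -0.0806]
```

The top view shows the rests, left to right: red, blue, yellow, green (cols 125–230). The rack is at cols 272–380. So red goes to slot −82.5, blue to −27.5, yellow to +27.5 and green to +82.5. Lengths and spacings match the given sizes to about 2 mm. Now I'll start moving.

```bash
cat >st.py <<'E'
from h import *
o=bot.get_obs();q=o["tool_rot"];print("t %.2f"%o["clock"],o["eef_pos"],"yaw %.1f"%np.degrees(2*np.arctan2(q[1],q[0])),q,"J",o["joint_pos"],"F",o["ft_force"],"w",o["grip_width"])
E
python3 -m jog '[[[0.25,0.3,0,0,0,-14.5,0],[0.25,0.3,0,0,0,-14.5,0],[0.25,0.3,0,0,0,-14.5,100],[0.25,0.3,0,0,0,-14.5,160],[0.25,0.3,0,0,0,-14.5,160],[0.25,0.3,0,0,0,-14.5,160],[0.25,0.3,0,0,0,-14.5,160],[0.25,0.3,0,0,0,-14.5,160],[0.25,0.3,0,0,0,-14.5,160],[0.25,0.3,0,0,0,-14.5,160]]]'; python3 st.py
```

```text
clock: 0.93
eef_pos: [0.4179, -0.1684, 0.239]
tool_rot: [0.999, 0.045, 0.0, -0.001]
ft_force: [0.3, -1.0, -0.3]
grip_width: 0.0316
t 0.93 [ 0.4179 -0.1684  0.239 ] yaw 5.1 [ 0.999   0.0445  0.0002 -0.0006] J [-0.3838  0.143  -0.1174  1.3105  0.0012  2.6687] F [ 0.3179 -1.0479 -0.3119] w 0.031594100921841006
```

```bash
python3 -m jog '[[[0.04,0.2,0,0,0,70,160],[0.04,0.2,0,0,0,70,160],[0.04,0.2,0,0,0,70,160],[0.04,0.2,0,0,0,70,160],[0.04,0.2,0,0,0,70,160],[0.04,0.2,0,0,0,70,160],[0.04,0.2,0,0,0,70,160],[0.04,0.2,0,0,0,70,160],[0.04,0.2,0,0,0,70,160],[0.04,0.2,0,0,0,70,160]]]' >/dev/null; python3 -m jog '[[[0.0375,0.217,-0.06,0,0,70,160],[0.0375,0.217,-0.06,0,0,70,160],[0.0375,0.217,-0.06,0,0,70,160],[0.0375,0.217,-0.06,0,0,70,160],[0.0375,0.217,-0.06,0,0,70,160],[0.0375,0.217,-0.06,0,0,70,160],[0.0375,0.217,-0.06,0,0,70,160],[0.0375,0.217,-0.06,0,0,70,160],[0.0375,0.217,-0.06,0,0,70,160],[0.0375,0.217,-0.06,0,0,70,160]]]' >/dev/null
python3 -m jog '[[[0,0,-0.06,0,0,40,160],[0,0,-0.06,0,0,40,160],[0,0,-0.06,0,0,40,160],[0,0,-0.06,0,0,40,160],[0,0,-0.06,0,0,40,160],[0,0,-0.06,0,0,40,160],[0,0,-0.06,0,0,40,160]]]'; python3 st.py
python3 - <<'E'
from h import *
cv2.imwrite("pics/t1.png",cv2.resize(bot.camera("top")[140:250,100:250],None,fx=5,fy=5,interpolation=cv2.INTER_CUBIC))
cv2.imwrite("pics/s1.png",cv2.resize(bot.camera("scene")[130:270,200:340],None,fx=4,fy=4,interpolation=cv2.INTER_CUBIC))
E
```

```text
clock: 3.18
eef_pos: [0.4933, 0.2452, 0.1187]
tool_rot: [-0.043, 0.999, -0.0, -0.001]
ft_force: [-0.4, -0.2, 0.0]
grip_width: 0.032
t 3.18 [0.4933 0.2452 0.1187] yaw 185.0 [-0.0434  0.9991 -0.0003 -0.0006] J [ 0.4613  0.4207 -0.0645  1.0871  0.      0.3745] F [-0.3945 -0.2225  0.0364] w 0.03199370582218096
```

View pics/s1.png

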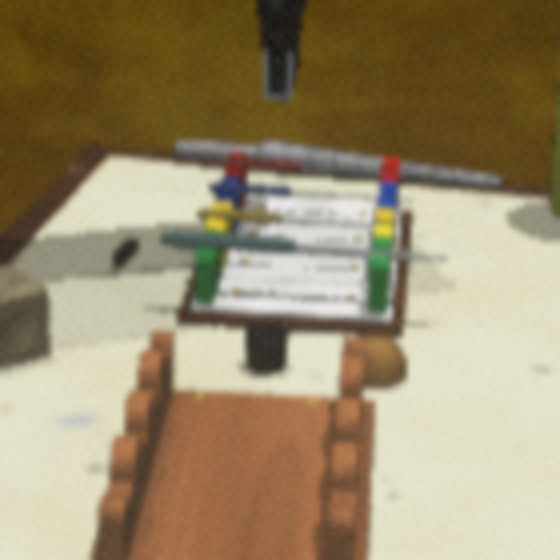

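The scene view shows the gripper straight above the red file, between its bars (crop col 278; bars at 235 and 390). I'll go down and grip.

```bash
python3 -m jog '[[[0,0,-0.035,0,0,0,160],[0,0,-0.065,0,0,0,160],[0,0,-0.0805,0,0,0,160],[0,0,-0.0805,0,0,0,160],[0,0,-0.0805,0,0,0,255],[0,0,-0.0805,0,0,0,255],[0,0,-0.0805,0,0,0,255],[0,0,-0.0805,0,0,0,255],[0,0,-0.0805,0,0,0,255]]]'; python3 st.py
python3 -m jog '[[[0,0,0.01,0,0,0,255],[0,0,0.03,0,0,0,255],[0,0,0.065,0,0,0,255],[0,0,0.1,0,0,0,255],[0,0,0.1,0,0,0,255]]]';python3 st.py
python3 - <<'E'
from h import *
cv2.imwrite("pics/s2.png",cv2.resize(bot.camera("scene")[130:270,200:340],None,fx=4,fy=4,interpolation=cv2.INTER_CUBIC))
E
```

```text
clock: 4.03
eef_pos: [0.4946, 0.2458, 0.0401]
tool_rot: [-0.043, 0.999, 0.001, 0.001]
ft_force: [0.3, -0.6, -0.0]
grip_width: 0.0072
t 4.03 [0.4946 0.2458 0.0401] yaw 184.9 [-0.0427  0.9991  0.0005  0.0011] J [ 0.4613  0.5048 -0.1611  0.9024 -0.      0.3758] F [ 0.2987 -0.6192 -0.0432] w 0.007214600455172686
clock: 4.45
eef_pos: [0.498, 0.2476, 0.1474]
tool_rot: [-0.043, 0.999, 0.003, 0.007]
ft_force: [0.5, 0.6, -0.2]
grip_width: 0.0067
t 4.45 [0.498  0.2476 0.1474] yaw 184.9 [-0.0428  0.9991  0.0029  0.0065] J [ 0.4613  0.3946 -0.0241  1.1378 -0.      0.3757] F [ 0.5021  0.5947 -0.16  ] w 0.0067181795913465086
```

View pics/s2.png

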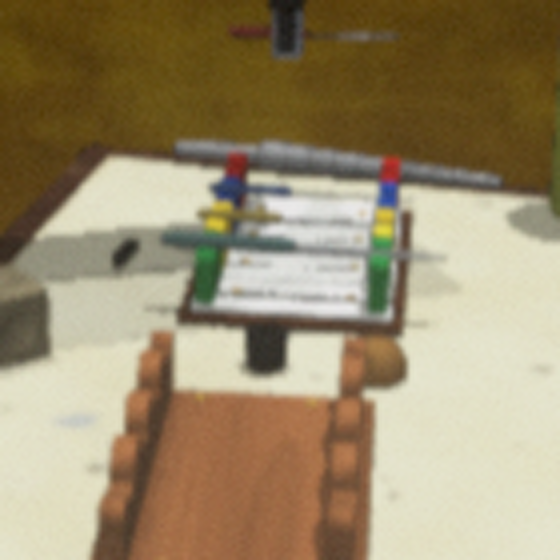

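The red file is held and hangs level. Next is a quick cross-check of the rack centre from its ridges, then the transfer.

```bash
python3 - <<'E'
from h import *
off=np.array([265,145])
for z in(.045,.055):
    P=cast((np.array([(202,120),(345,103),(486,85),(249,430),(396,410),(540,393)])+.5)/6+off,z)[:,:2]
    L=np.array([[x,y] for x in(.06,-.06) for y in(.055,0,-.055)])
    R,t,th=rigid(L,P);print(z,t,np.degrees(th),(1000*(P-L@R.T-t)).round(1).tolist())
    for y in(.0825,.0275,-.0275,-.0825):print(R@[-.03,y]+t)
E
python3 -m jog '[[[0,-0.25,0,0,0,0.9,255],[0,-0.25,0,0,0,0.9,255],[0,-0.25,0,0,0,0.9,255],[0,-0.25,0,0,0,0.9,255],[0,-0.25,0,0,0,0.9,255],[0,-0.25,0,0,0,0.9,255],[0,-0.25,0,0,0,0.9,255]]]' ; python3 st.py
```

```text
0.045 [ 0.5504 -0.1751] 6.493331309872975 [[0.1, 0.2], [0.2, -0.3], [0.7, -0.2], [-0.9, 0.4], [0.0, -0.2], [-0.2, 0.2]]
[ 0.5112 -0.0965]
[ 0.5175 -0.1512]
[ 0.5237 -0.2058]
[ 0.5299 -0.2605]
0.055 [ 0.5481 -0.1733] 6.493331309872966 [[-0.4, -0.4], [-0.4, -0.4], [0.1, 0.2], [-0.2, -0.1], [0.6, -0.1], [0.3, 0.8]]
[ 0.509  -0.0947]
[ 0.5152 -0.1494]
[ 0.5214 -0.204 ]
[ 0.5276 -0.2587]
clock: 5.08
eef_pos: [0.4928, -0.0113, 0.1386]
tool_rot: [-0.046, 0.999, -0.002, -0.001]
ft_force: [-0.6, 0.6, -0.2]
grip_width: 0.0067
t 5.08 [ 0.4928 -0.0113  0.1386] yaw 185.3 [-0.046   0.9989 -0.0016 -0.0005] J [-0.0209  0.2963 -0.1932  1.0821 -0.0033 -0.113 ] F [-0.6449  0.6312 -0.2233] w 0.0067167626819429034
```

```bash
python3 -m jog '[[[0.0345,-0.255,0,0,0,0.8,255],[0.0345,-0.255,0,0,0,0.8,255],[0.0345,-0.255,0,0,0,0.8,255],[0.0345,-0.255,0,0,0,0.8,255],[0.0345,-0.255,0,0,0,0.8,255],[0.0345,-0.255,0,0,0,0.8,255],[0.0345,-0.255,0,0,0,0.8,255],[0.0345,-0.255,0,0,0,0.8,255],[0.0345,-0.255,-0.03,0,0,0.8,255],[0.0345,-0.255,-0.03,0,0,0.8,255]]]' >/dev/null; python3 st.py
python3 -m jog '[[[0,0,-0.03,0,0,0,255],[0,0,-0.045,0,0,0,255],[0,0,-0.06,0,0,0,255],[0,0,-0.069,0,0,0,255],[0,0,-0.069,0,0,0,255],[0,0,-0.069,0,0,0,255]]]'; python3 st.py
python3 - <<'E'
from h import *
cv2.imwrite("pics/s3.png",cv2.resize(bot.camera("scene")[170:300,190:340],None,fx=5,fy=5,interpolation=cv2.INTER_CUBIC)[:600])
E
```

```text
t 5.92 [ 0.525  -0.2569  0.1043] yaw 186.6 [-0.058   0.9983  0.0025 -0.0038] J [-0.4553  0.5002  0.0238  1.1034  0.0006 -0.5713] F [-1.5665  1.232  -0.2067] w 0.007106928031439778
clock: 6.42
eef_pos: [0.5282, -0.258, 0.0405]
tool_rot: [-0.059, 0.998, 0.0, -0.0]
ft_force: [0.6, 0.4, 0.4]
grip_width: 0.0071
t 6.42 [ 0.5282 -0.258   0.0405] yaw 186.7 [-0.0586  0.9983  0.0003 -0.0002] J [-0.4545  0.5652 -0.0517  0.9545  0.0002 -0.5717] F [0.57   0.3684 0.3666] w 0.007113533841413513
```

View pics/s3.png

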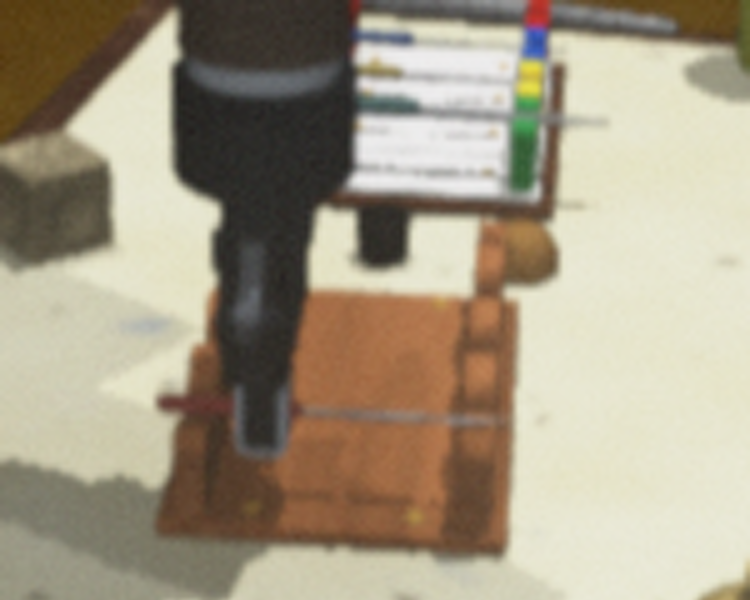

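The red file lies in the rightmost slot. I'll release it and go for blue.

```bash
python3 -m jog '[[[0,0,-0.001,0,0,0,255],[0,0,-0.001,0,0,0,200],[0,0,-0.001,0,0,0,160],[0,0,-0.001,0,0,0,160],[0,0,-0.001,0,0,0,160],[0,0,0.04,0,0,0,160],[0,0,0.08,0,0,0,160],[0,0,0.099,0,0,0,160],[0,0.03,0.099,0,0,-1.7,160],[-0.0025,0.07,0.099,0,0,-1.7,160]]]'; python3 -m jog '[[[-0.03,0.3806,0,0,0,0,160],[-0.03,0.3806,0,0,0,0,160],[-0.03,0.3806,0,0,0,0,160],[-0.03,0.3806,0,0,0,0,160],[-0.03,0.3806,0,0,0,0,160],[-0.03,0.3806,0,0,0,0,160],[-0.03,0.3806,0,0,0,0,160],[-0.03,0.3806,0,0,0,0,160],[-0.03,0.3806,0,0,0,0,160],[-0.03,0.3806,0,0,0,0,160]]]' >/dev/null
python3 -m jog '[[[0,0,-0.02,0,0,0,160],[0,0,-0.02,0,0,0,160],[0,0,-0.02,0,0,0,160]]]';python3 st.py
python3 - <<'E'
from h import *
cv2.imwrite("pics/s4.png",cv2.resize(bot.camera("scene")[130:280,200:340],None,fx=4,fy=4,interpolation=cv2.INTER_CUBIC))
E
```

```text
clock: 7.3
eef_pos: [0.5277, -0.1921, 0.1411]
tool_rot: [-0.04, 0.999, -0.002, 0.003]
ft_force: [1.5, 1.0, -0.5]
grip_width: 0.0317
clock: 8.38
eef_pos: [0.4944, 0.1904, 0.1178]
tool_rot: [-0.043, 0.999, -0.001, -0.002]
ft_force: [0.5, -0.1, 0.3]
grip_width: 0.0317
t 8.38 [0.4944 0.1904 0.1178] yaw 184.9 [-0.0429  0.9991 -0.0007 -0.0017] J [ 0.3678  0.3851 -0.1224  1.0669 -0.0002  0.2818] F [ 0.4706 -0.1138  0.2589] w 0.03170001485167834
```

View pics/s4.png

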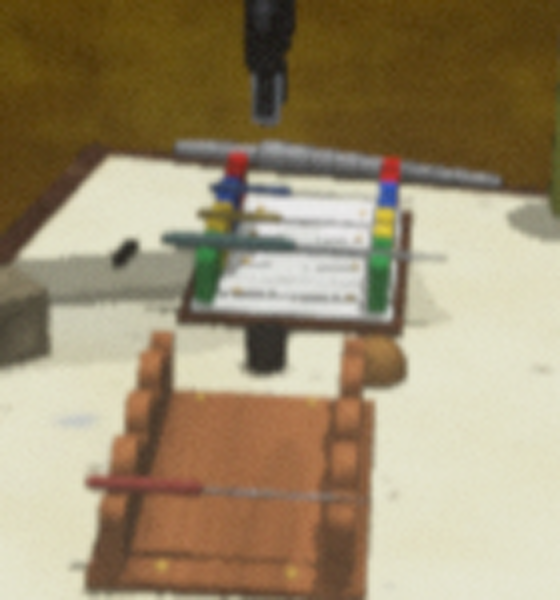

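The red file lies level on both bars in the rightmost slot (crop row 485–497). Blue pick next.

```bash
python3 -m jog '[[[0,0,-0.035,0,0,0,160],[0,0,-0.065,0,0,0,160],[0,0,-0.08,0,0,0,160],[0,0,-0.08,0,0,0,160],[0,0,-0.08,0,0,0,255],[0,0,-0.08,0,0,0,255],[0,0,-0.08,0,0,0,255],[0,0,-0.08,0,0,0,255],[0,0,-0.08,0,0,0,255]]]'
python3 -m jog '[[[0,0,0.01,0,0,0,255],[0,0,0.03,0,0,0,255],[0,0,0.065,0,0,0,255],[0,0,0.1,0,0,0,255],[0,-0.03,0.1,0,0,0,255],[0,-0.07,0.1,0,0,0,255]]]'
python3 -m jog '[[[0.0265,-0.326,0,0,0,1.7,255],[0.0265,-0.326,0,0,0,1.7,255],[0.0265,-0.326,0,0,0,1.7,255],[0.0265,-0.326,0,0,0,1.7,255],[0.0265,-0.326,0,0,0,1.7,255],[0.0265,-0.326,0,0,0,1.7,255],[0.0265,-0.326,0,0,0,1.7,255],[0.0265,-0.326,0,0,0,1.7,255],[0.0265,-0.326,0,0,0,1.7,255],[0.0265,-0.326,-0.03,0,0,1.7,255]]]'
python3 -m jog '[[[0,0,-0.03,0,0,0,255],[0,0,-0.045,0,0,0,255],[0,0,-0.06,0,0,0,255],[0,0,-0.069,0,0,0,255],[0,0,-0.07,0,0,0,255],[0,0,-0.07,0,0,0,255]]]'; python3 st.py
python3 - <<'E'
from h import *
cv2.imwrite("pics/s5.png",cv2.resize(bot.camera("scene")[170:300,190:340],None,fx=4,fy=4,interpolation=cv2.INTER_CUBIC)[:600])
E
```

```text
clock: 9.18
eef_pos: [0.4971, 0.1913, 0.0405]
tool_rot: [-0.043, 0.999, 0.0, 0.002]
ft_force: [-0.3, -0.5, 4.0]
grip_width: 0.0068
clock: 9.68
eef_pos: [0.4983, 0.1233, 0.1428]
tool_rot: [-0.046, 0.999, 0.001, 0.004]
ft_force: [1.2, -0.4, 0.2]
grip_width: 0.0067
clock: 10.52
eef_pos: [0.5265, -0.2091, 0.115]
tool_rot: [-0.055, 0.998, -0.003, 0.006]
ft_force: [1.5, -0.3, 0.5]
grip_width: 0.007
clock: 11.02
eef_pos: [0.5215, -0.2044, 0.0404]
tool_rot: [-0.058, 0.998, 0.0, -0.0]
ft_force: [-3.5, 0.2, 5.2]
grip_width: 0.0064
t 11.02 [ 0.5215 -0.2044  0.0404] yaw 186.6 [-0.0579  0.9983  0.     -0.0005] J [-0.3734  0.5194 -0.1341  0.9182 -0.0004 -0.4892] F [-3.4932  0.2472  5.1908] w 0.006365142597812848
```

View pics/s5.png

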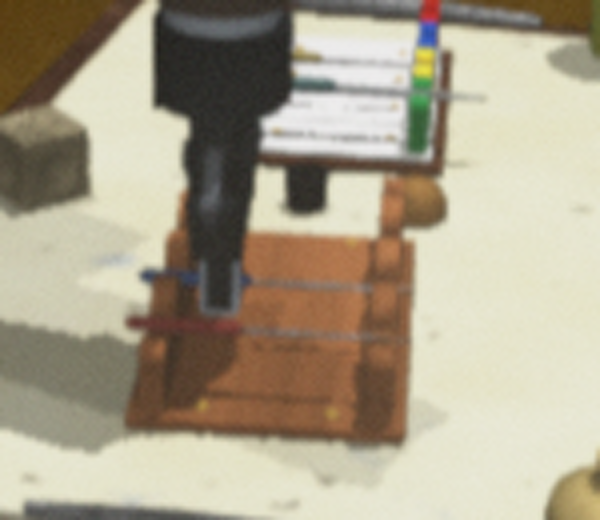

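Blue is down in its slot with light contact (5 N). I'll release it and do yellow the same way.

```bash
python3 -m jog '[[[0,0,0,0,0,0,200],[0,0,0,0,0,0,160],[0,0,0,0,0,0,160],[0,0,0,0,0,0,160],[0,0,0.04,0,0,0,160],[0,0,0.08,0,0,0,160],[0,0,0.1,0,0,0,160],[0,0.03,0.1,0,0,-1.7,160],[0,0.07,0.1,0,0,-1.7,160]]]'; python3 -m jog '[[[-0.0235,0.27,0,0,0,0,160],[-0.0235,0.27,0,0,0,0,160],[-0.0235,0.27,0,0,0,0,160],[-0.0235,0.27,0,0,0,0,160],[-0.0235,0.27,0,0,0,0,160],[-0.0235,0.27,0,0,0,0,160],[-0.0235,0.27,0,0,0,0,160],[-0.0235,0.27,-0.02,0,0,0,160],[-0.0235,0.27,-0.02,0,0,0,160],[-0.0235,0.27,-0.02,0,0,0,160]]]'
python3 -m jog '[[[0,0,-0.035,0,0,0,160],[0,0,-0.065,0,0,0,160],[0,0,-0.08,0,0,0,160],[0,0,-0.08,0,0,0,160],[0,0,-0.08,0,0,0,255],[0,0,-0.08,0,0,0,255],[0,0,-0.08,0,0,0,255],[0,0,-0.08,0,0,0,255],[0,0,-0.08,0,0,0,255]]]'
python3 -m jog '[[[0,0,0.01,0,0,0,255],[0,0,0.03,0,0,0,255],[0,0,0.065,0,0,0,255],[0,0,0.1,0,0,0,255],[0,-0.03,0.1,0,0,0,255],[0,-0.07,0.1,0,0,0,255]]]'
python3 -m jog '[[[0.017,-0.215,0,0,0,1.7,255],[0.017,-0.215,0,0,0,1.7,255],[0.017,-0.215,0,0,0,1.7,255],[0.017,-0.215,0,0,0,1.7,255],[0.017,-0.215,0,0,0,1.7,255],[0.017,-0.215,0,0,0,1.7,255],[0.017,-0.215,0,0,0,1.7,255],[0.017,-0.215,0,0,0,1.7,255],[0.017,-0.215,-0.03,0,0,1.7,255]]]'
python3 -m jog '[[[0,0,-0.03,0,0,0,255],[0,0,-0.045,0,0,0,255],[0,0,-0.06,0,0,0,255],[0,0,-0.069,0,0,0,255],[0,0,-0.07,0,0,0,255],[0,0,-0.07,0,0,0,255]]]'; python3 st.py
python3 - <<'E'
from h import *
cv2.imwrite("pics/s6.png",cv2.resize(bot.camera("scene")[170:300,190:340],None,fx=4,fy=4,interpolation=cv2.INTER_CUBIC)[:600])
E
```

```text
clock: 11.82
eef_pos: [0.5242, -0.1371, 0.1412]
tool_rot: [-0.04, 0.999, -0.001, 0.003]
ft_force: [0.2, 0.8, -0.8]
grip_width: 0.0316
clock: 12.65
eef_pos: [0.4974, 0.135, 0.1179]
tool_rot: [-0.043, 0.999, -0.0, -0.002]
ft_force: [0.1, -0.1, 0.5]
grip_width: 0.0318
clock: 13.4
eef_pos: [0.5001, 0.1351, 0.0403]
tool_rot: [-0.043, 0.999, 0.0, 0.002]
ft_force: [0.6, 0.5, 3.5]
grip_width: 0.0069
clock: 13.9
eef_pos: [0.5013, 0.067, 0.1428]
tool_rot: [-0.046, 0.999, 0.001, 0.004]
ft_force: [0.5, -0.6, -0.9]
grip_width: 0.0066
clock: 14.65
eef_pos: [0.52, -0.1499, 0.1143]
tool_rot: [-0.058, 0.998, -0.002, 0.006]
ft_force: [1.2, 0.2, 0.3]
grip_width: 0.0063
clock: 15.15
eef_pos: [0.5146, -0.1474, 0.0402]
tool_rot: [-0.059, 0.998, 0.001, -0.001]
ft_force: [-4.9, 2.1, 8.0]
grip_width: 0.0066
t 15.15 [ 0.5146 -0.1474  0.0402] yaw 186.8 [-0.0592  0.9982  0.0007 -0.0009] J [-0.2794  0.48   -0.204   0.8889  0.0008 -0.3979] F [-4.9298  2.0647  8.0301] w 0.006613974982352912
```

View pics/s6.png

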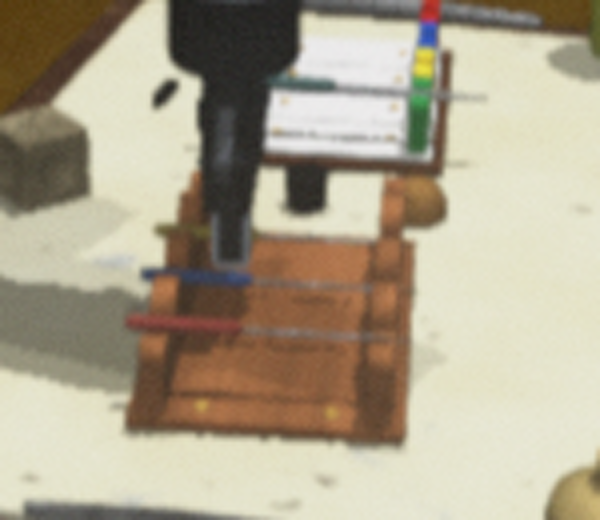

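Yellow is in its slot. Next I'll release it, fetch the scraper, and look again with the scraper raised.

```bash
python3 -m jog '[[[0,0,0,0,0,0,200],[0,0,0,0,0,0,160],[0,0,0,0,0,0,160],[0,0,0,0,0,0,160],[0,0,0.04,0,0,0,160],[0,0,0.08,0,0,0,160],[0,0,0.1,0,0,0,160],[0,0.03,0.1,0,0,-1.7,160],[0,0.07,0.1,0,0,-1.7,160]]]'; python3 -m jog '[[[-0.0065,0.1615,0,0,0,0,160],[-0.0065,0.1615,0,0,0,0,160],[-0.0065,0.1615,0,0,0,0,160],[-0.0065,0.1615,0,0,0,0,160],[-0.0065,0.1615,0,0,0,0,160],[-0.0065,0.1615,-0.02,0,0,0,160],[-0.0065,0.1615,-0.02,0,0,0,160],[-0.0065,0.1615,-0.02,0,0,0,160]]]'
python3 -m jog '[[[0,0,-0.035,0,0,0,160],[0,0,-0.065,0,0,0,160],[0,0,-0.0785,0,0,0,160],[0,0,-0.0785,0,0,0,160],[0,0,-0.0785,0,0,0,255],[0,0,-0.0785,0,0,0,255],[0,0,-0.0785,0,0,0,255],[0,0,-0.0785,0,0,0,255],[0,0,-0.0785,0,0,0,255]]]'
python3 -m jog '[[[0,0,0.01,0,0,0,255],[0,0,0.03,0,0,0,255],[0,0,0.065,0,0,0,255],[0,0,0.1,0,0,0,255],[0,0,0.1,0,0,0,255],[0,0,0.1,0,0,0,255]]]'
python3 - <<'E'
from h import *
a=bot.camera("scene")[130:290,190:340];b=bot.camera("top")[140:240,120:385]
cv2.imwrite("pics/t7.png",cv2.resize(b,None,fx=3,fy=3,interpolation=cv2.INTER_CUBIC))
cv2.imwrite("pics/s7.png",cv2.resize(a,None,fx=3.7,fy=3.7,interpolation=cv2.INTER_CUBIC))
E
```

```text
clock: 15.95
eef_pos: [0.5177, -0.0818, 0.1411]
tool_rot: [-0.04, 0.999, -0.001, 0.003]
ft_force: [0.9, 0.4, -0.0]
grip_width: 0.0318
clock: 16.62
eef_pos: [0.5079, 0.0813, 0.1179]
tool_rot: [-0.043, 0.999, -0.0, -0.002]
ft_force: [-0.4, -0.2, 0.6]
grip_width: 0.0316
clock: 17.37
eef_pos: [0.5103, 0.0815, 0.0416]
tool_rot: [-0.043, 0.999, 0.0, 0.001]
ft_force: [0.2, -0.0, 2.8]
grip_width: 0.0099
clock: 17.87
eef_pos: [0.5113, 0.0819, 0.1438]
tool_rot: [-0.043, 0.999, 0.0, 0.004]
ft_force: [-0.7, -0.9, -0.5]
grip_width: 0.0099
```

View pics/s7.png

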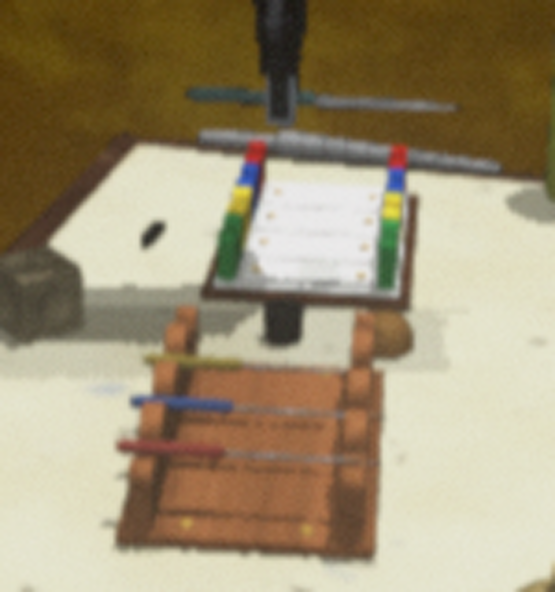

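View pics/t7.png

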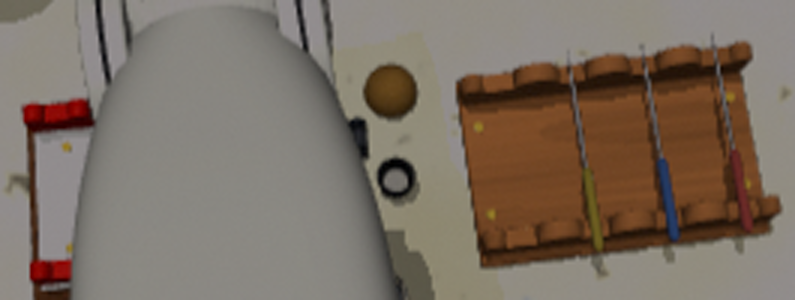

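The three files lie in slots 2–4 (yellow, blue, red), and the scraper is held level. Now I'll place it.

```bash
python3 -m jog '[[[0,-0.1765,0,0,0,1.7,255],[0,-0.1765,0,0,0,1.7,255],[0,-0.1765,0,0,0,1.7,255],[0,-0.1765,0,0,0,1.7,255],[0,-0.1765,0,0,0,1.7,255],[0,-0.1765,0,0,0,1.7,255],[0,-0.1765,0,0,0,1.7,255],[0,-0.1765,0,0,0,1.7,255],[0,-0.1765,-0.03,0,0,1.7,255],[0,-0.1765,-0.03,0,0,1.7,255]]]'
python3 -m jog '[[[0,0,-0.02,0,0,0,255],[0,0,-0.035,0,0,0,255],[0,0,-0.05,0,0,0,255],[0,0,-0.06,0,0,0,255],[0,0,-0.068,0,0,0,255],[0,0,-0.07,0,0,0,255],[0,0,-0.07,0,0,0,255]]]'; python3 st.py
python3 - <<'E'
from h import *
cv2.imwrite("pics/s8.png",cv2.resize(bot.camera("scene")[170:290,190:340],None,fx=4,fy=4,interpolation=cv2.INTER_CUBIC))
E
```

```text
clock: 18.8
eef_pos: [0.5062, -0.0928, 0.1064]
tool_rot: [-0.059, 0.998, 0.001, -0.004]
ft_force: [-1.7, 0.0, -1.1]
grip_width: 0.0101
clock: 19.38
eef_pos: [0.5086, -0.0938, 0.0415]
tool_rot: [-0.058, 0.998, 0.001, -0.0]
ft_force: [-2.9, 1.9, 7.3]
grip_width: 0.0103
t 19.38 [ 0.5086 -0.0938  0.0415] yaw 186.7 [-0.0584  0.9983  0.0006 -0.0005] J [-0.1829  0.4484 -0.2543  0.8693  0.001  -0.2997] F [-2.8517  1.8936  7.2862] w 0.010339239144522004
```

View pics/s8.png

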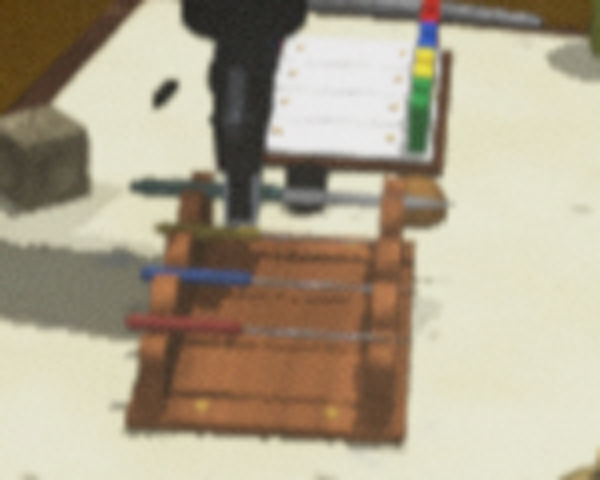

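The scraper is down. I'll release it, retreat up and towards the left, and check from the top.

```bash
python3 -m jog '[[[0,0,0,0,0,0,200],[0,0,0,0,0,0,160],[0,0,0,0,0,0,160],[0,0,0,0,0,0,160],[0,0,0.04,0,0,0,160],[0,0,0.08,0,0,0,160],[0,0,0.12,0,0,0,160],[0,0.03,0.14,0,0,0,160],[0,0.07,0.14,0,0,0,160]]]'; python3 -m jog '[[[-0.03,0.25,0.02,0,0,0,160],[-0.03,0.25,0.02,0,0,0,160],[-0.03,0.25,0.02,0,0,0,160],[-0.03,0.25,0.02,0,0,0,160],[-0.03,0.25,0.02,0,0,0,160],[-0.03,0.25,0.02,0,0,0,160],[-0.03,0.25,0.02,0,0,0,160],[-0.03,0.25,0.02,0,0,0,160],[-0.03,0.25,0.02,0,0,0,160],[-0.03,0.25,0.02,0,0,0,160]]]'
python3 - <<'E'
from h import *
a=bot.camera("scene")[170:290,190:340];b=bot.camera("top")[140:240,265:390]
cv2.imwrite("pics/e1.png",np.vstack([cv2.resize(a,(500,300),interpolation=cv2.INTER_CUBIC)[:, :],cv2.resize(b,(500,300),interpolation=cv2.INTER_CUBIC)]))
cv2.imwrite("pics/top_end.png",bot.camera("top"))
cv2.imwrite("pics/e2.png",cv2.resize(b,None,fx=6,fy=6,interpolation=cv2.INTER_CUBIC))
E
```

```text
clock: 20.18
eef_pos: [0.5133, -0.0268, 0.1864]
tool_rot: [-0.055, 0.998, -0.001, 0.006]
ft_force: [2.1, 1.2, -0.8]
grip_width: 0.0319
clock: 21.02
eef_pos: [0.4792, 0.2237, 0.2]
tool_rot: [-0.057, 0.998, -0.0, -0.0]
ft_force: [-0.8, -0.4, 0.3]
grip_width: 0.0317
```

View pics/e1.png

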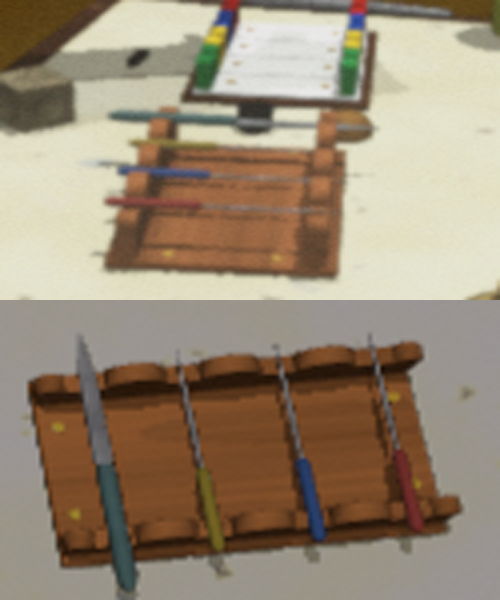

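View pics/e2.png

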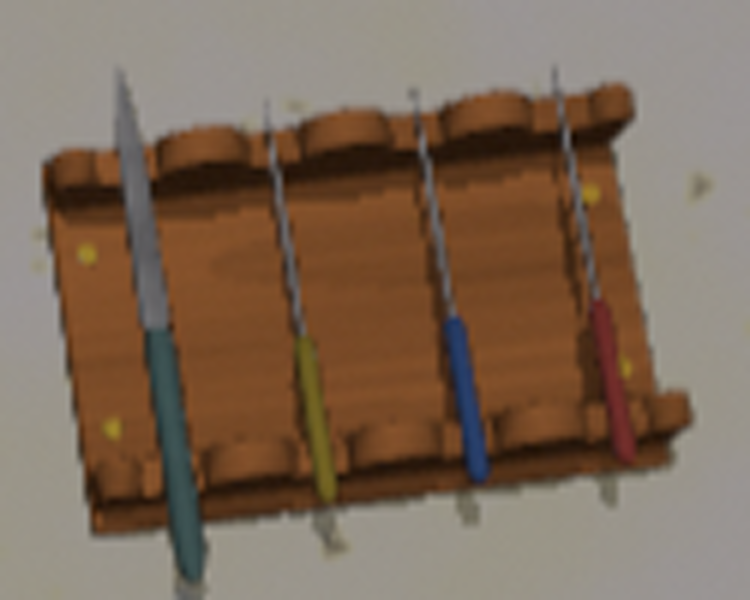

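```bash
python3 - <<'E'
from h import *
th=np.radians(6.55);R=np.array([[np.cos(th),-np.sin(th)],[np.sin(th),np.cos(th)]]);t=np.array([.548,-.174])
for n,f,b,z,lb,lf in[("red",(599,302),(628,465),.0495,48,16),("blue",(456,318),(482,482),.0495,48,16),("yellow",(304,337),(329,500),.0495,48,16),("green",(157,328),(190,582),.0511,70,25)]:
    F,B=cast((np.array([f,b])+.5)/6+[265,140],z)[:,:2]
    print(n,"len",np.hypot(*(F-B))*1000,"in rack mm",1000*(R.T@((B*lf+F*lb)/(lb+lf)-t)),"dyaw",np.degrees(np.arctan2(*(F-B)[::-1])-th))
bot.job_done();print(bot.get_obs()["clock"])
E
```

```text
red len 62.43487990688918 in rack mm [-31.4622 -85.0225] dyaw -0.5391451264437116
blue len 62.595524681902134 in rack mm [-30.9807 -30.4099] dyaw -0.9245527945845516
yellow len 62.07229778634384 in rack mm [-31.0553  27.3617] dyaw -0.48075843541324675
green len 95.87496696764107 in rack mm [-30.8956  82.2019] dyaw -1.0939547504810077
the job is handed in; nothing more can be done
the job is handed in; nothing more can be done
```

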